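Replace a stripped clamp screw: bin the old bolt, start the new crank screw

ROBOT

A 6-joint arm with a two-finger parallel gripper is mounted at the origin on the work surface. World frame = base frame: x ahead of the robot, y to its left, z up, the work surface at z = 0. Lengths are in m, angles in rad, forces in N, time in s.
With the tool pointing down it reaches from about 0.275 to 0.825 m from the base axis. Payload 4.9 kg.
Tool frame: the origin (TCP) lies midway between the tips of the shut fingers; the grasp point (between the pads) lies 19 mm behind it (bot.grip_depth is the distance from the TCP to the grasp point, in m); z points along the fingers, y is the line along which they close (so a half turn about z gives the same grasp; the last joint's range is limited). The gripper opens to 85 mm and grips with 20 to 120 N. Pads are 22 mm wide; open, the fingers measure 114 mm over their backs; the gripper's body (76 mm by 85 mm) begins 54 mm behind the grasp point. The pads swing forward as they close: fully open they stand 13 mm farther back than shut.
Start: joints at [-1.406, 0.326, -0.193, 1.052, 0, 1.437], TCP at [0.162, -0.526, 0.231] pointing down, gripper open.
Joint ranges: [-2.65, 2.65], [-0.97, 1.79], [-1.3, 1.35], [-1.93, 2.1], [-1.47, 1.37], [-3.14, 3.14]. Speed limits (rad/s): [2.57, 2.57, 3.14, 3.14, 3.14, 3.14].

INTERFACE

Orientations are given as a unit quaternion [w, x, y, z].
In Python, from cell import bot gives the robot as it stands. Calls block until the motion is done:
- bot.move_pose(position, orientation): joint-space move of the TCP to a pose.
- bot.move_linear(position, speed=0.15, rotation=None, until_force=None): straight line of the TCP; rotation=None keeps the orientation; speed is the mean speed in m/s. With until_force (N) it stops when the force on the tool has changed by that much, and returns True; else False.
- bot.goto_joints(angles): joint-space move.
- bot.set_gripper(opening, grasp_force=None): opening from 0.0 (shut) to 1.0 (fully open); grasp_force is the grip in N (None keeps the last); returns when the fingers have stopped.
- bot.wait(seconds).
- bot.solve_ik(position, orientation): joint angles nearest the present ones, or None.
- bot.camera(name): name is "scene" or "side" or "wrist"; returns the picture (420x560x3 uint8, red, green, blue); there is no depth.
- bot.calibration(name): a dict with "mtx" (3x3 intrinsics, pixels), "extrinsics" (4x4, takes a point from world to camera coordinates); the wrist camera has in their place "hand_eye" (4x4, takes a point from camera to tool coordinates, whose origin is the TCP and whose axes are the flange's). Camera axes: x right, y down, z forward; pixel columns grow to the right and rows downward; lengths in m; the calibration is good to about 2 mm. The wrist camera is an equidistant fisheye: a pixel r from the principal point sees the ray r / f radians off the axis. A picture is of the moment at which its call begins: read the wrist's pose just before it. calibration takes no time and is no camera call.
A pose or a line that the arm cannot do raises bot.PlanningError and nothing moves.
- bot.close_job(): hands the job in; it is judged then, once.
Trained networks look in the newest picture that a camera, given by its name, has taken for a name from the list of things; names that differ only in an ending like _2 or _b are one class to them, and where a whole thing is asked for, a point or a joint stands for the part that bears it (a point fixed in the world has none). Each returns a list of dicts, best first, with "confidence" (0 to 1); they miss things now and then, are a little off and sometimes report something else, mostly with a low value. They report only what shows in the picture. A call takes as long as a camera call.
- bot.search_frame(camera, thing): "bbox" ([left, top, width, height] in pixels, round what is visible of it).
Readings, each from a call of its own:
- bot.read_clock(): time.
- bot.read_joint_positions(): joint angles.
- bot.read_joint_vel(): joint speeds.
- bot.read_joint_efforts(): joint torques, N m.
- bot.read_position(): TCP position.
- bot.read_tool_rot(): TCP orientation.
- bot.read_ft_force(): force on the tool from outside, world axes, zero at the start.
- bot.read_moment(): the same for the moment, N m.
- bot.read_gripper_width(): opening from 0.0 (shut) to 1.0 (fully open).
- bot.read_finger_force(): force on a finger pad.
Only numpy, scipy, OpenCV 4.12 (cv2) and the standard library are available. Lean on these libraries where they do the work, as an engineer would, in place of code of your own. Each camera call takes 0.05 s, during which the arm holds its last target. There are 200 camera calls.

TASK

Drop the stripped red-headed bolt that stands in the fixture plate into the red reject box. Then start the new crank screw in its boss without cross-threading: turn it backward (anticlockwise seen from above) by its crank until you feel it drop onto the start of the thread, then forward (clockwise) about one full turn, until its yellow band has just sunk into the boss. Finish still gripping the crank's black handle to hold the screw started, and leave everything else on the bench where it is.

Things in the scene. Friction and masses are not known exactly. Their poses are not given: they have to be found in the camera images.
- fixture: Aluminium fixture plate, 140 x 260 x 20 mm, bolted to the bench; origin at the centre of its underside, z up, y along the 260 mm side. The screw's boss stands on it at x 0, y -45 mm; the parking hole for the old bolt (20 mm wide, 15 mm deep) is at x 0, y +90 mm.
- boss_top (a point): Centre of the top of the threaded boss: a dark steel cylinder 54 mm across whose top is 65 mm above the bench. It lies on the screw's vertical axis. x, y, z axes as the fixture's.
- screw_turn (a joint): Angle of the crank screw in rad; grows turning forward (clockwise from above, tightening). At 0 the crank arm points along the fixture's +x, at +1.57 along its -y. Between 1.0 and 1.9 at the start; stops at -1.2 and 8.2. Turns easily (about 0.05 N m, 1 to 2 N at the handle), and stays where left.
- screw_sink (a joint): How far the screw has sunk into the boss, m (down positive). Right-hand thread, pitch 10 mm. At first it rides on top of the first thread turn (0 to 0.004). Turned backward by 0.6 to 2.3 rad (hidden, varies) it passes the thread's start and falls 10 mm by its weight (3.4 N) to about 0.010, if free to fall. Forward from there it sinks 10 mm a turn: 0.020 after one turn. 1.5 mm of vertical play.
- shank (a point): Point on the screw's axis between the two colour bands of its shank (28 mm across). Below it a red band 10 mm high, which goes into the boss at the drop; above it a yellow band 10 mm high, which goes in during the one turn forward. This point is 10 mm above the boss top with the screw unsunk.
- grip (a point): Middle of the crank's black handle: an upright cylinder 18 mm across, 44 mm high (22 mm above and below this point), that revolves freely on its pin 45 mm from the screw's axis. The flat crank arm ends 1 mm below the handle's foot (16 mm wide, 22 mm round end). With the screw unsunk this point is 138 mm above the bench. It sinks with the screw.
- reject: Stripped steel bolt, red hexagonal head 28 mm across corners (24 mm across flats) and 15 mm high, shank 16 mm across, 60 mm long in all, 0.12 kg (may vary by a third). Stands upright, loose, head up in the parking hole. Origin at the shank's lower end (5 mm above the bench at the start), z along it to the head.
- reject_mid (a point): Point on the stripped bolt's axis halfway along it, 30 mm from the shank's lower end.
- reject_box: Open red plastic box fixed to the bench, 150 x 180 x 65 mm, walls and floor 5 mm; origin at the centre of its underside. It and the green box may have changed sides.
- good_box: Open green plastic box of the same size for sound bolts; fixed; origin at the centre of its underside. Nothing goes in here.
- good_a: Sound bolt with dark head, same size as the stripped one, lying in the green box; leave it.
- good_b: A second sound bolt lying in the green box; leave it.
- gauge_red: Red gauge block 30 x 30 x 70 mm standing at the back; origin under its centre; leave it.
- gauge_yellow: Yellow gauge block 30 x 30 x 70 mm standing at the back; leave it.
- oil: White oil bottle, 56 mm across, 130 mm tall, standing at the back; leave it.
- driver: Screwdriver lying at the back; leave it.
- mouse: Black computer mouse at the left edge of the bench; leave it.
- handle: The crank's black handle itself; origin at its foot, 22 mm below the grip point. A tight grip on it carries the screw, which then does not fall at the thread's start: push the handle round with the side of closed fingers, or now and then loosen the grip or press down to feel for the drop.

How it is judged:
On the way, in this order (a step that is already met when the one before it is completed fails the run):
1. the stripped bolt lies released in the red reject box (x of reject_mid in the frame of reject_box between -0.07 and 0.07 m and y of reject_mid in the frame of reject_box between -0.085 and 0.085 m and z of reject_mid in the frame of reject_box below 0.06 m and contact force between the fingers and reject below 0.1 N), for 0.2 s.
2. the screw, turned backward, has dropped onto the start of its thread (sunk more than 6 mm with the crank angle still below 0.9 rad) (value of joint screw_sink above 0.006 m and value of joint screw_turn below 0.9 rad), for 0.1 s.
At the end, for the whole second after the job is handed in: The stripped bolt lies inside the red box; the screw is sunk 18 to 22.5 mm, which is the drop plus one turn forward (within about a fifth of a turn), and is still; the fingers grip the crank's handle with more than 3 N and keep holding it (x of reject_mid in the frame of reject_box between -0.07 and 0.07 m and y of reject_mid in the frame of reject_box between -0.085 and 0.085 m and z of reject_mid in the frame of reject_box below 0.06 m and value of joint screw_sink between 0.018 and 0.0225 m and value of joint screw_turn below 8.1 rad and contact force between the fingers and handle above 3 N and velocity of joint screw_turn between -0.1 and 0.1 rad/s); the arm keeps its last pose, push and grip.
It fails at once if one of the bystanders (gauge blocks, oil bottle, screwdriver, mouse, sound bolts) was moved by more than 50 mm (distance of any of gauge_red, gauge_yellow, oil, driver, mouse, good_a, good_b from where it was at the start of the episode above 0.05 m).
It also fails if it takes over 72 s, if anything falls off the work surface, if the arm or the gripper's body presses on something with over 40 N, if the wrist force passes 120 N, or if a joint passes its speed limit or range.

## Working session

There is one attempt and no reset: what is moved stays moved. The work goes in short steps, each a Python script; the robot and the scene stay as the last script left them, time stands still between calls to the robot, and variables do not carry over. Pictures are saved under pics/ and viewed, at most 10 in all, crops included, and the job is handed in when it is done.

```bash
ls; mkdir -p pics; python3 - <<'E'
from cell import bot
import cv2,numpy as np
np.set_printoptions(precision=4,suppress=True)
ims=[]
for c in ["scene","side"]:
    im=bot.camera(c); cv2.imwrite(f"pics/{c}0.png",im[:,:,::-1])
    k=bot.calibration(c); print(c,k["mtx"],k["extrinsics"])
    for t in ["fixture","boss_top","shank","handle","reject","reject_box","good_box","gauge_red","oil"]:
        try: r=bot.search_frame(c,t)
        except Exception as e: r=[]; print(t,e)
        print(t,[(np.round(d["bbox"],1).tolist(),round(d["confidence"],2)) for d in r[:3]])
k=bot.calibration("wrist");print(k)
print(bot.read_tool_rot(),bot.read_clock(), bot.grip_depth)
E
```

```text
pics
scene [[426.2079   0.     279.1177]
 [  0.     426.2079 203.6083]
 [  0.       0.       1.    ]] [[ 0.7124  0.7016 -0.0164 -0.4927]
 [ 0.495  -0.5189 -0.6969 -0.1816]
 [-0.4974  0.4884 -0.717   1.5773]
 [ 0.      0.      0.      1.    ]]
fixture [([215.5, 190.2, 85.9, 74.1], 0.66)]
boss_top [([210.1, 188.9, 90.8, 76.2], 0.82)]
shank [([233.9, 204.1, 18.1, 24.9], 0.78)]
handle [([234.2, 207.9, 5.5, 16.7], 0.53)]
reject [([236.3, 210.0, 4.9, 11.1], 0.66), ([271.9, 188.5, 4.4, 18.3], 0.51)]
reject_box [([78.8, 240.8, 93.6, 84.6], 0.75), ([258.0, 131.6, 71.5, 60.3], 0.48), ([233.9, 204.9, 18.4, 23.9], 0.46)]
good_box [([258.5, 132.7, 70.9, 57.9], 0.94)]
gauge_red [([257.5, 297.7, 13.8, 21.2], 0.66), ([329.5, 128.8, 25.8, 10.6], 0.63)]
oil [([305.8, 234.9, 16.3, 39.5], 0.65), ([213.5, 188.4, 87.4, 74.7], 0.57)]
side [[413.7557   0.     283.5946]
 [  0.     413.7557 204.5743]
 [  0.       0.       1.    ]] [[-0.9342  0.3565  0.0121  0.5264]
 [ 0.2581  0.699  -0.6669 -0.1526]
 [-0.2462 -0.6199 -0.7451  1.6336]
 [ 0.      0.      0.      1.    ]]
fixture [([257.3, 161.6, 73.2, 79.3], 0.72)]
boss_top [([256.0, 163.3, 70.9, 82.5], 0.87)]
shank [([276.3, 159.8, 13.2, 35.0], 0.48)]
handle []
reject [([300.8, 212.9, 8.2, 11.9], 0.67)]
reject_box [([250.4, 112.8, 51.3, 43.9], 0.61)]
good_box [([325.3, 226.9, 69.8, 70.6], 0.58)]
gauge_red [([203.4, 171.4, 10.7, 17.0], 0.66)]
oil [([217.5, 202.2, 17.7, 33.2], 0.71)]
{'mtx': array([[325.1923,   0.    , 281.8715],
       [  0.    , 325.1923, 208.3806],
       [  0.    ,   0.    ,   1.    ]]), 'hand_eye': array([[ 0.0003, -0.9573, -0.2892,  0.0736],
       [ 1.    ,  0.0001,  0.0006,  0.0003],
       [-0.0005, -0.2892,  0.9573, -0.1432],
       [ 0.    ,  0.    ,  0.    ,  1.    ]])}
[ 0.      0.9889  0.1488 -0.    ] 1.0 0.0187
```

```bash
python3 - <<'E'
import cv2,numpy as np
a=cv2.imread("pics/scene0.png")[110:330,60:370];b=cv2.imread("pics/side0.png")[100:310,190:410]
cv2.imwrite("pics/a.png",cv2.resize(a,None,fx=2.55,fy=2.55,interpolation=cv2.INTER_CUBIC))
cv2.imwrite("pics/b.png",cv2.resize(b,None,fx=2.8,fy=2.8,interpolation=cv2.INTER_CUBIC))
E
```

```text
(no output)
```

View pics/a.png

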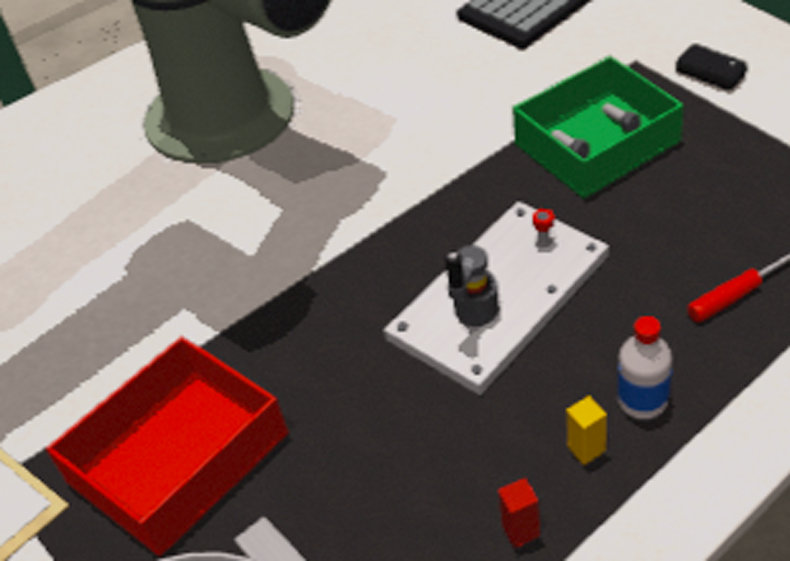

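View pics/b.png

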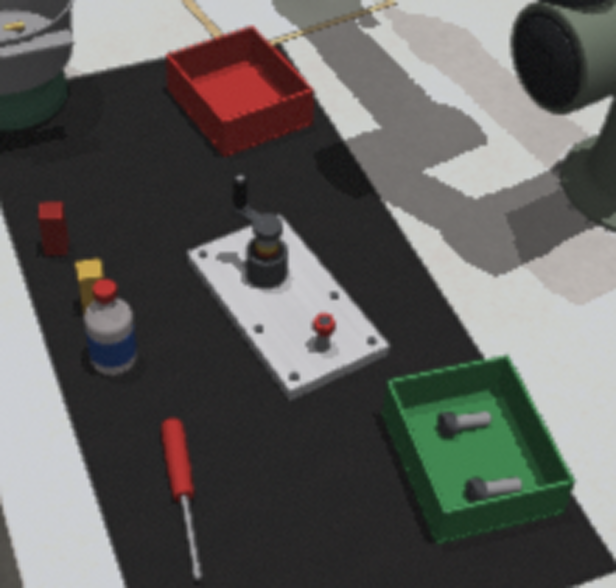

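The scene view shows the red box at the left, crop (165,440). The fixture plate has its corners at crop (387,332), (480,387), (608,244) and (520,202), the red bolt head at (543,218) and the crank handle at (455,268). The side view agrees: head at (324,324), handle at (240,190). The red-topped oil bottle and the red gauge block are distractors.

```bash
cat > h.py <<'E'
from cell import bot
import cv2,numpy as np
from scipy.optimize import least_squares
np.set_printoptions(precision=4,suppress=True)
CAL={c:bot.calibration(c) for c in ("scene","side","wrist")}
def proj(c,P):
    k=CAL[c]; E=k["extrinsics"]; q=np.atleast_2d(P)@E[:3,:3].T+E[:3,3]; q=q@k["mtx"].T; return q[:,:2]/q[:,2:]
def onplane(c,uv,z):
    k=CAL[c];E=k["extrinsics"];R=E[:3,:3];o=-R.T@E[:3,3]
    d=(np.c_[np.atleast_2d(uv),np.ones(len(np.atleast_2d(uv)))]@np.linalg.inv(k["mtx"]).T)@R
    return o+d*((z-o[2])/d[:,2])[:,None]
def tri(us,ub):
    return least_squares(lambda p:np.r_[proj("scene",p)[0]-us,proj("side",p)[0]-ub],[.5,0,.05]).x
E
python3 - <<'E'
from h import *
A=lambda l:np.array(l,float)/2.55+[60,110]-.3
B=lambda l:np.array(l,float)/2.8+[190,100]-.3
for n,a,b in [("head",(543,218),(324,324)),("handle",(455,268),(240,190)),("cap",(471,258),(266,226))]:
    print(n,tri(A(a),B(b)))
pa=onplane("scene",A([(387,331),(480,388),(608,244),(520,202)]),.02)
pb=onplane("side",B([(280,217),(188,253),(291,390),(387,347)]),.02)
print(pa,pb,pa.mean(0),pb.mean(0))
print(onplane("scene",A([(50,450),(182,338),(275,403),(157,523)]),.065))
print(onplane("side",B([(167,65),(252,28),(312,92),(228,138)]),.065))
E
```

```text
head [0.5363 0.1302 0.0611]
handle [ 0.5791 -0.0431  0.1392]
cap [ 0.5588 -0.0036  0.1086]
[[ 0.5071 -0.098   0.02  ]
 [ 0.6454 -0.0782  0.02  ]
 [ 0.5974  0.1822  0.02  ]
 [ 0.4635  0.159   0.02  ]] [[ 0.5028 -0.0953  0.02  ]
 [ 0.6396 -0.0744  0.02  ]
 [ 0.5967  0.179   0.02  ]
 [ 0.4632  0.1591  0.02  ]] [0.5533 0.0413 0.02  ] [0.5506 0.0421 0.02  ]
[[ 0.4142 -0.4539  0.065 ]
 [ 0.3837 -0.2813  0.065 ]
 [ 0.5312 -0.2608  0.065 ]
 [ 0.566  -0.4217  0.065 ]]
[[ 0.5599 -0.406   0.065 ]
 [ 0.4106 -0.4494  0.065 ]
 [ 0.384  -0.275   0.065 ]
 [ 0.5311 -0.2216  0.065 ]]
```

```bash
cat >> h.py <<'E'
def Q(psi): return [0.,np.cos(psi/2),np.sin(psi/2),0.]
FX=np.array([.552,.0417]);YAW=.163
def fw(x,y,z): c,s=np.cos(YAW),np.sin(YAW); return [FX[0]+c*x-s*y,FX[1]+s*x+c*y,z]
def wproj(P,pos,psi):
    c,s=np.cos(psi),np.sin(psi);R=np.array([[c,s,0],[s,-c,0],[0,0,-1.]])
    H=CAL["wrist"]["hand_eye"];q=(np.atleast_2d(P)-pos)@R; q=(q-H[:3,3])@H[:3,:3]
    r=np.hypot(q[:,0],q[:,1]);th=np.arctan2(r,q[:,2]);K=CAL["wrist"]["mtx"]
    return K[:2,2]+K[0,0]*(th/r)[:,None]*q[:,:2]
E
python3 - <<'E'
from h import *
for dp in (0,np.pi/2,-np.pi/2):
    print(dp,bot.solve_ik(fw(0,.09,.25),Q(YAW+dp)),bot.solve_ik([.473,-.355,.25],Q(YAW+dp)))
psi=YAW+np.pi/2
if bot.solve_ik(fw(0,.09,.25),Q(psi)) is None or abs(bot.solve_ik(fw(0,.09,.25),Q(psi))[5])>2: psi-=np.pi
print(psi)
bot.move_pose(fw(0,.09,.25),Q(psi))
p=bot.read_position();print(p,bot.read_tool_rot())
im=bot.camera("wrist").copy()
for P in (fw(0,.09,.065),fw(0,-.045,.1)):
    u=wproj(P,p,psi)[0];print(u);cv2.drawMarker(im,tuple(int(round(v)) for v in u),(0,255,255),0,10)
print(bot.search_frame("wrist","reject")[:2])
cv2.imwrite("pics/w1.png",im[:,:,::-1])
E
```

```text
0 [ 0.1048  0.3202 -0.1523  1.0983  0.      3.0833] [-0.7686  0.3928 -0.0462  1.1318  0.      2.21  ]
1.5707963267948966 [ 0.1048  0.3202 -0.1523  1.0983  0.      1.5126] [-0.7686  0.3928 -0.0462  1.1318  0.      0.6392]
-1.5707963267948966 [ 0.1048  0.3202 -0.1523  1.0983  0.     -1.629 ] [-0.7686  0.3928 -0.0462  1.1318  0.     -2.5024]
1.7337963267948966
[0.5376 0.1297 0.25  ] [ 0.0001  0.6477  0.7619 -0.0001]
[281.2663 183.9694]
[281.2745 313.4803]
[{'bbox': [269.6, 167.1, 22.8, 35.6], 'confidence': 0.8}]
```

View pics/w1.png

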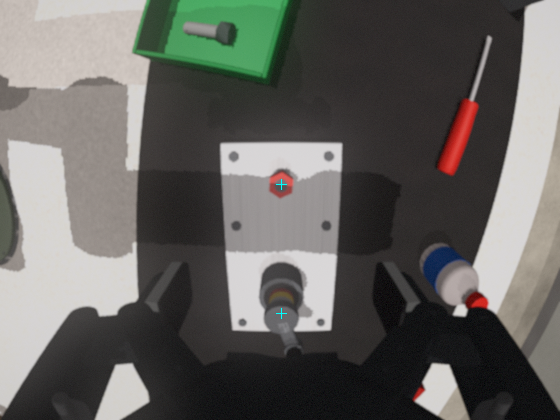

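The projected markers sit on the bolt head at (281,184) and on the screw cap at (281,313), and the head's flats face the fingers. I'll grasp it now.

```bash
python3 - <<'E'
from h import *
psi=YAW+np.pi/2
bot.move_linear(fw(0,.09,.09),speed=.2)
bot.set_gripper(.55,40)
print(bot.move_linear(fw(0,.09,.039),speed=.08,until_force=8))
bot.set_gripper(0,40)
print("w",bot.read_gripper_width(),bot.read_finger_force())
bot.move_linear(fw(0,.09,.25),speed=.2)
print("w",bot.read_gripper_width(),bot.read_finger_force())
bot.move_pose([.473,-.355,.25],Q(psi))
bot.move_linear([.473,-.355,.085],speed=.15)
bot.set_gripper(.5)
bot.move_linear([.473,-.355,.25],speed=.25)
p=bot.read_position()
im=bot.camera("wrist");print(bot.search_frame("wrist","reject")[:2],bot.read_clock())
cv2.imwrite("pics/w2.png",im[:,:,::-1])
E
```

```text
False
w 0.31230577155705064 39.143943786621094
w 0.3091219625040578 39.42342460155487
[{'bbox': [265.3, 173.3, 23.9, 30.7], 'confidence': 0.89}] 11.725
```

View pics/w2.png

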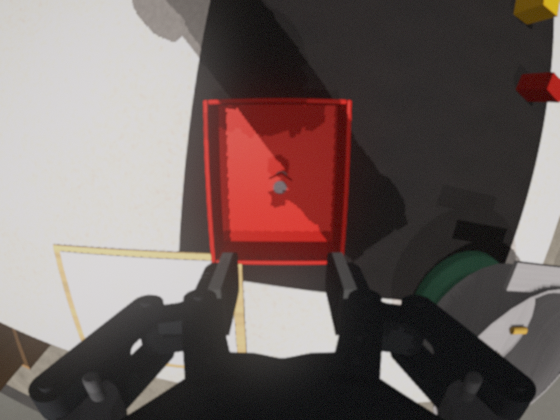

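The bolt lies in the red box, about (280,180). Next I'll hover over the crank with the tool's x axis pointing inward, so the fingers can cage the handle.

```bash
cat >> h.py <<'E'
AX=np.array(fw(0,-.045,0)[:2])
def crank(th,z,r=.045):
    f=YAW-th; return [AX[0]+r*np.cos(f),AX[1]+r*np.sin(f),z]
def psi_in(th): return YAW-th+np.pi
E
python3 - <<'E'
from h import *
th=1.27
bot.set_gripper(.6)
bot.move_pose(crank(th,.24),Q(psi_in(th)))
p=bot.read_position();im=bot.camera("wrist").copy()
for P in (crank(th,.160),crank(th,.115,0),crank(1.0,.160),crank(1.57,.160)):
    u=wproj(P,p,psi_in(th))[0];print(u);cv2.drawMarker(im,tuple(int(round(v)) for v in u),(0,255,255),0,10)
print(bot.search_frame("wrist","handle")[:2],bot.read_joint_positions(),bot.read_clock())
cv2.imwrite("pics/w3.png",im[:,:,::-1])
E
```

```text
[282.2773 214.7061]
[282.296  145.8768]
[298.9328 212.5575]
[263.8217 212.0344]
[{'bbox': [273.3, 191.7, 19.8, 34.7], 'confidence': 0.72}] [-0.2034  0.3787 -0.093   1.0989 -0.0003  0.9059] 13.325
```

View pics/w3.png

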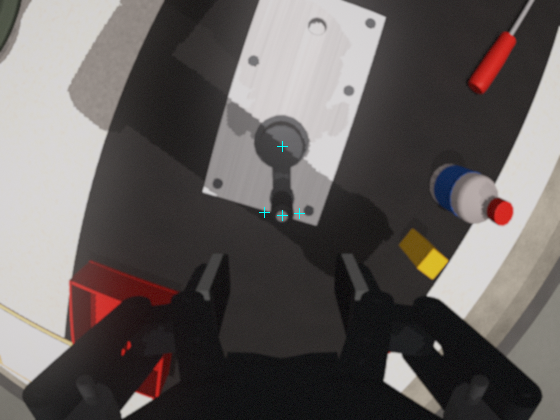

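```bash
cat >> h.py <<'E'
def look(T=None,th=0):
    p=bot.read_position();im=cv2.cvtColor(bot.camera("wrist"),cv2.COLOR_RGB2GRAY)
    if T is None:
        u=wproj(crank(th,.160),p,psi_in(th))[0].round().astype(int); print("u",u)
        T=(im[u[1]-16:u[1]+17,u[0]-16:u[0]+17].copy(),u)
        cv2.imwrite("T.png",T[0]); np.save("u.npy",u)
    t,u=T; s=im[max(u[1]-45,0):u[1]+46,u[0]-60:u[0]+61]; r=cv2.matchTemplate(s,t,cv2.TM_CCOEFF_NORMED)
    _,m,_,l=cv2.minMaxLoc(r); return im,T,m,(l[0]-44,l[1]-(u[1]-16-max(u[1]-45,0)))
E
python3 - <<'E'
from h import *
th=1.27
print(bot.move_linear(crank(th,.122),speed=.12,until_force=6))
bot.set_gripper(.34)
print(bot.read_gripper_width(),bot.read_finger_force())
im,T,m,d=look(None,th);cv2.imwrite("pics/w4.png",im)
f0=bot.read_ft_force()
while th>.35:
    th-=.15
    bot.move_linear(crank(th,.122),speed=.06,rotation=Q(psi_in(th)))
    im,_,m,d=look(T); print(round(th,2),round(m,2),d,np.array(bot.read_ft_force())-f0)
    if d[1]<-7: break
cv2.imwrite("pics/w5.png",im);print(bot.read_clock())
cv2.imwrite("pics/w45.png",np.hstack([cv2.imread("pics/w4.png")[40:400,130:430],cv2.imread("pics/w5.png")[40:400,130:430]]))
E
```

```text
False
0.33326518953813383 0.0
u [281 310]
1.12 0.99 (-11, np.int64(0)) [-0.2081 -0.6205 -0.5749]
0.97 0.99 (-10, np.int64(0)) [ 1.0365  0.1282 -0.6359]
0.82 0.97 (-12, np.int64(0)) [ 1.1095  0.5805 -0.1677]
0.67 0.97 (-10, np.int64(0)) [ 1.112   1.0328 -0.1501]
0.52 0.96 (-11, np.int64(0)) [ 0.5682 -0.0536 -0.2293]
0.37 0.96 (-10, np.int64(0)) [ 0.2541  0.5973 -0.5983]
0.22 0.96 (-5, np.int64(-1)) [-0.0526  0.1398 -0.6049]
17.3
```

View pics/w45.png

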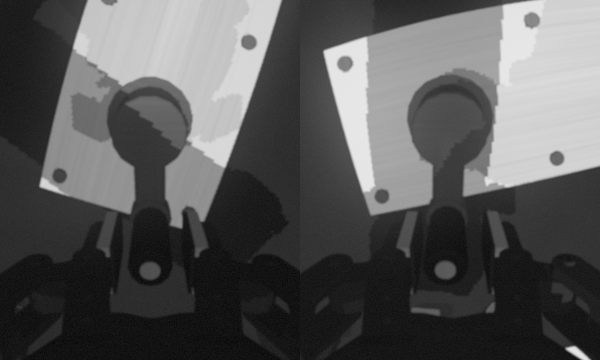

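The caged handle follows at (150,270) in the crop and there is no drop yet. I'll keep turning backward.

```bash
python3 - <<'E'
from h import *
th=.22
T=(cv2.imread("T.png",0),np.load("u.npy"))
while th>-1.0:
    th-=.12
    bot.move_linear(crank(th,.122),speed=.05,rotation=Q(psi_in(th)))
    bot.wait(.1)
    im,_,m,d=look(T); print(round(th,2),round(m,2),d,np.array(bot.read_ft_force()))
    if d[1]<-5 or m<.75: break
cv2.imwrite("pics/w6.png",im[40:400,130:430]);print(bot.read_clock())
a=bot.camera("scene");b=bot.camera("side")
c=[cv2.resize(x[170:250,l:l+80],None,fx=4,fy=4,interpolation=cv2.INTER_CUBIC) for x,l in((a,205),(b,245))]
cv2.imwrite("pics/s6.png",np.hstack([np.hstack(c)[:,:,::-1],cv2.cvtColor(im[80:400,180:340],cv2.COLOR_GRAY2BGR)]))
E
```

```text
0.1 0.96 (-8, np.int64(-2)) [-0.1102  0.0154  0.5795]
-0.02 0.96 (-10, np.int64(-15)) [ 0.3984  1.0274 -0.5886]
18.1333
```

View pics/s6.png

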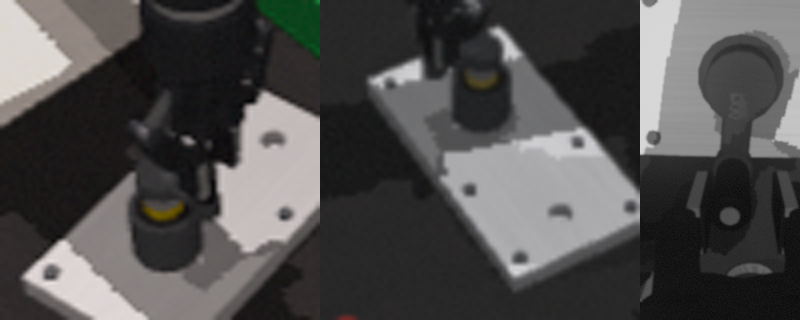

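The drop is confirmed: the handle's image shifted 15 px, and only the yellow band still shows above the boss (crop 163,210 in the scene view, 480,80 in the side view). Next I'll centre the tool on the handle, grip it, and follow the helix forward one turn.

```bash
python3 - <<'E'
from h import *
import h
th=.08;ps=psi_in(th)
bot.move_linear(crank(th,.122),speed=.05,rotation=Q(ps))
print(bot.move_linear(crank(th,.112),speed=.05,until_force=6))
bot.set_gripper(0,25); print(bot.read_gripper_width(),bot.read_finger_force())
z0=.112;t0=th;end=th+2*np.pi+.05
while th<end-1e-6:
    th=min(th+.2,end)
    bot.move_linear(crank(th,z0-.01*(th-t0)/(2*np.pi)),speed=.05)
    F=np.array(bot.read_ft_force());f=YAW-th;e=np.array([np.cos(f),np.sin(f)])
    h.AX=h.AX+np.clip(1e-4*(F[:2]@e),-5e-4,5e-4)*e
    print(round(th,2),F,"rad",round(F[:2]@e,1),"tan",round(F[:2]@[e[1],-e[0]],1),h.AX)
    if np.linalg.norm(F)>35: print("STOP");break
print(bot.read_gripper_width(),bot.read_finger_force(),bot.read_clock(),bot.read_position())
im=bot.camera("wrist");a=bot.camera("scene");b=bot.camera("side")
c=[cv2.resize(x[170:250,l:l+80],None,fx=4,fy=4,interpolation=cv2.INTER_CUBIC) for x,l in((a,205),(b,245))]
cv2.imwrite("pics/s7.png",np.hstack([np.hstack(c)[:,:,::-1],im[80:400,180:340,::-1]]))
E
```

```text
False
0.2055949742220738 25.163666009902954
0.28 [-0.7955 -0.3495 -0.4089] rad -0.7 tan 0.4 [ 0.5592 -0.0027]
0.48 [ 0.9914 -1.0362 -0.6748] rad 1.3 tan 0.7 [ 0.5593 -0.0027]
0.68 [ 0.4727 -1.7847 -0.2622] rad 1.3 tan 1.3 [ 0.5595 -0.0028]
0.88 [ 0.6694 -2.1184 -0.0857] rad 1.9 tan 1.2 [ 0.5596 -0.0029]
1.08 [ 0.5043 -2.9701 -0.2126] rad 2.7 tan 1.4 [ 0.5598 -0.0031]
1.28 [-0.6219 -2.0792  0.5402] rad 1.6 tan 1.5 [ 0.5598 -0.0033]
1.48 [-0.5889 -2.1749 -0.3239] rad 2.0 tan 1.1 [ 0.5599 -0.0035]
1.68 [-1.0168 -1.7515  1.045 ] rad 1.7 tan 1.1 [ 0.5599 -0.0036]
1.88 [-1.5748 -2.1986  0.0231] rad 2.4 tan 1.2 [ 0.5599 -0.0039]
2.08 [-2.467  -0.3814  0.7771] rad 1.2 tan 2.2 [ 0.5598 -0.004 ]
2.28 [-2.1697 -0.0079  0.6531] rad 1.1 tan 1.8 [ 0.5598 -0.0041]
2.48 [-1.4281  0.6981  0.8911] rad 0.5 tan 1.5 [ 0.5597 -0.0041]
2.68 [-1.9859  1.7556 -0.7811] rad 0.6 tan 2.6 [ 0.5597 -0.0042]
2.88 [-0.8362  0.6573 -0.6361] rad 0.5 tan 0.9 [ 0.5596 -0.0042]
3.08 [-1.4696  2.1558 -0.756 ] rad 1.0 tan 2.4 [ 0.5595 -0.0042]
3.28 [-1.0561  1.7068 -1.1579] rad 1.0 tan 1.7 [ 0.5594 -0.0042]
3.48 [-1.3351  
[... 398 characters left out ...]
1.8772] rad 0.1 tan 1.0 [ 0.5589 -0.0037]
4.88 [ 0.178   0.4249 -2.6664] rad 0.4 tan 0.2 [ 0.5589 -0.0037]
5.08 [ 1.0702 -1.0861 -1.6299] rad -0.8 tan 1.3 [ 0.5589 -0.0038]
5.28 [ 2.6863 -0.1578 -1.9266] rad 0.9 tan 2.5 [ 0.5589 -0.0037]
5.48 [ 0.6109 -0.9071 -2.0102] rad -0.4 tan 1.0 [ 0.5589 -0.0037]
5.68 [ 0.9286 -0.6325 -1.2138] rad 0.2 tan 1.1 [ 0.5589 -0.0037]
5.88 [ 1.3619 -0.7051 -0.2662] rad 0.8 tan 1.3 [ 0.559  -0.0036]
6.08 [ 0.7377 -0.1725 -1.0009] rad 0.6 tan 0.4 [ 0.5591 -0.0036]
6.28 [ 0.3055 -1.2878 -1.2469] rad 0.1 tan 1.3 [ 0.5591 -0.0036]
6.41 [ 1.2611 -1.5545 -1.2327] rad 1.2 tan 1.6 [ 0.5592 -0.0036]
0.20243086575733224 25.146218240261078 29.675 [ 0.6041 -0.0028  0.1019]
```

View pics/s7.png

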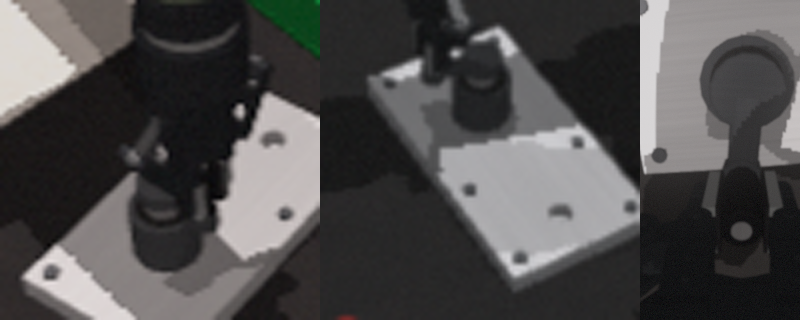

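The yellow band has just sunk: neither the scene nor the side view shows any colour above the boss. The handle is gripped at 25 N and the forces are small, so I'm handing in.

```bash
python3 - <<'E'
from h import *
bot.wait(.3);print(bot.read_finger_force());print(bot.close_job())
E
```

```text
25.15448659658432
the job is handed in; nothing more can be done
None
```

I handed the job in after about 30 s of the 72 s limit: the stripped bolt is in the red box, the screw dropped onto its thread and was turned one turn forward until the yellow band sank, and the gripper still holds the crank handle at 25 N; no pass/fail verdict was returned.

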